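# Unlock the blade cassette and rack it

### The job

Turn the two dials of the code lock to their numbers, left dial (seen from the robot) to 3 dots and right dial to 4, so that the gaps in the discs free the blade cassette; then lift the cassette out by its ends, stand it upright on the cutting board and let go. Take it again across its sides and stand it upright, flat on the floor of the drying rack's middle bay, its length across the bay, and let go. Never drop it, and leave the other kitchen things where they are.

Things in the scene. Friction and masses are not known exactly. Their poses are not given: they have to be found in the camera images.
- lock: Grey code lock, fixed, 110 x 192 mm. Origin on the worktop under the middle of its channel (40 mm wide, along lock x, floor 4 mm up), where the cassette sits; +x away from the robot, +y to the left dial. Side blocks 36 mm tall at x = -14 to 54 mm flank the channel; the cassette's ends stay free for fingers, its long sides do not. Dials stand at x = 20, y = +52 (left) and -52 mm (right).
- dial_left (a joint): Left dial's angle, rad, anticlockwise from above positive; friction 0.04 N m holds it; stops at -0.2 and 4.4. Groups of 1 to 5 dots on its disc pass a white mark on the block at the dial's outer side: 1 reads at 0, 2 at 1.047, 3 at 2.094, 4 at 3.142, 5 at 4.189. The bar grip points (value - 2.094) from lock x.
- dial_right (a joint): Right dial's angle, rad, anticlockwise from above positive; friction 0.04 N m holds it; stops at -0.2 and 4.4. Groups of 2 to 6 dots on its disc pass a white mark on the block at the dial's outer side: 2 reads at 0, 3 at 1.047, 4 at 2.094, 5 at 3.142, 6 at 4.189. The bar grip points (value - 2.094) from lock x.
- dial_left_grip (a point): On the left dial's axis, mid height of its black bar grip (36 mm long, 14 mm thick, 43 to 72 mm above the worktop). Below it a disc of radius 32 mm, 37 to 44 mm up, with one wide gap in its rim. On the code (within 0.2 rad) the gap faces the cassette and its lug can pass straight up; else the disc holds the lug down.
- dial_right_grip (a point): On the right dial's axis, mid height of its black bar grip (36 mm long, 14 mm thick, 43 to 72 mm above the worktop). Disc, gap and lug as on the left dial. Either dial can be gripped by its bar from above; fingertips may go down to 46 mm above the worktop.
- cassette: White block 66 (x) x 36 (y) x 40 (z) mm, 0.15 to 0.3 kg, steel slats on top; origin: centre of its underside, z up. A steel lug sticks out of each long side at x = 20 mm (10 mm wide, z 26 to 32, out to y = +-36), lying in a slot of the lock with 2 mm play. Starts with the lock's axes. Grip by its ends (66 mm), or across its sides (36 mm) near x = -9 mm, clear of the lugs.
- board: Wooden cutting board, 160 x 160 mm, 15 mm thick, fixed; origin at the centre of its underside, so its top is 15 mm above the origin. It lies on one side of the lock, the drying rack on the other (either way round).
- rack: Grey drying rack, 150 (x) x 120 (y) mm, fixed; origin: centre of its underside, z up. Middle bay: floor 6 mm up, between two partitions 48 mm tall, 6 mm thick, along y at x = +-39 mm, so 72 mm wide along x, open at both y ends. The cassette fits with its x along rack x, either way round; fingers do not fit between its ends and the partitions.
- mug: Bystander: white ceramic mug, 80 mm wide, 90 mm tall; origin at its underside, leave it alone.
- jar: Bystander: small glass jar, 52 mm wide, 85 mm tall; origin at its underside, leave it alone.
- can: Bystander: steel tin, 66 mm wide, 90 mm tall; origin at its underside, leave it alone.
- tamper: Bystander: black blender tamper standing upright, 68 mm wide flange, 170 mm tall; origin at its underside, leave it alone.
- bowl: Bystander: white bowl, 120 mm wide, 50 mm tall; origin at its underside, leave it alone.
- spoon: Bystander: wooden-handled spoon lying flat, 170 mm long (origin near its middle); leave it alone.
- shaker: Bystander: steel shaker, 40 mm wide, 72 mm tall; origin at its underside, leave it alone.
Things that resemble listed ones, but are neither listed nor needed, are in the scene too. What is shaped like the cassette but orange or turquoise is not meant.

How it is judged:
By the outcome, as a careful person would: the job done as asked, in the order asked, and still so for the second after the job is handed in, with the robot touching nothing.
It also fails if it takes over 66 s, if anything falls off the work surface, if the arm or the gripper's body presses on something with over 40 N, if the wrist force passes 120 N, or if a joint passes its speed limit or range.

### The arm

A 6-joint arm with a two-finger parallel gripper is mounted at the origin on the work surface. World frame = base frame: x ahead of the robot, y to its left, z up, the work surface at z = 0. Lengths are in m, angles in rad, forces in N, time in s.
With the tool pointing down it reaches from about 0.275 to 0.875 m from the base axis. Payload 12.5 kg.
Tool frame: the origin (TCP) lies on the centre line of the jaws, within the pads' length; the fingertips stand r.finger_overhang ahead of it and the grasp point (between the pads) lies 3 mm ahead of it (r.finger_overhang is the distance from the TCP to the fingertips, in m); z points along the fingers, y is the direction in which the jaws open and shut (so a half turn about z gives the same grasp; the last joint's range is limited). The gripper opens to 85 mm and grips with 20 to 120 N. Pads are 22 mm wide; open, the fingers measure 114 mm over their backs; the gripper's body (76 mm by 85 mm) begins 54 mm behind the grasp point. The pads swing forward as they close: fully open they stand 13 mm farther back than shut.
Start: joints at [-1.289, 0.351, 1.652, -0, 1.139, -0.085], TCP at [0.197, -0.513, 0.253] pointing down, gripper open.
Joint ranges: [-2.75, 2.75], [-0.79, 2.1], [0.01, 2.65], [-1.57, 4.71], [0.07, 3.14], [-2.87, 2.87]. Speed limits (rad/s): [2.22, 2.22, 2.79, 3.14, 3.14, 3.14].

### API

Orientations are given as a unit quaternion [x, y, z, w].
In Python, from cell import r, optics gives the robot as it stands. The module is installed in compiled form; this text tells all that it offers. Calls block until the motion is done:
- r.move_to(position, orientation): joint-space move of the TCP to a pose.
- r.move_linear(position, rot=None, vel=0.15): straight line of the TCP; rot=None keeps the orientation; vel is the mean speed in m/s.
- r.set_joints(angles): joint-space move.
- r.set_gripper(opening, squeeze=None): opening from 0.0 (shut) to 1.0 (fully open); squeeze is the grip in N (None keeps the last); returns when the fingers have stopped.
- r.sleep(seconds).
- r.inverse_kinematics(position, orientation): joint angles nearest the present ones, or None.
- optics.get_image(name): name is "scene" or "top" or "wrist"; returns a dict with "pixels" (384x512x3 uint8, red, green, blue), "depth" (384x512 float32, m along the optical axis (not along the pixel's ray), 0 where there is no reading), "fx", "fy", "cx", "cy" (pixels), "camera_from_world" (4x4, takes a point from world to camera coordinates); the wrist camera has in their place "mount" (4x4, takes a point from camera to tool coordinates, whose origin is the TCP and whose axes are the flange's). Camera axes: x right, y down, z forward; pixel columns grow to the right and rows downward; lengths in m; the calibration is good to about 2 mm. A picture is of the moment at which its call begins: read the wrist's pose just before it.
A pose or a line that the arm cannot do raises r.PlanningError and nothing moves.
- r.hand_in(): hands the job in, once; it reports no verdict.
Readings, each from a call of its own:
- r.current_t(): time.
- r.current_q(): joint angles.
- r.current_qvel(): joint speeds.
- r.current_effort(): joint torques, N m.
- r.current_tool_pos(): TCP position.
- r.current_ee_rot(): TCP orientation.
- r.current_contact_force(): force on the tool from outside, world axes, zero at the start.
- r.current_torque(): the same for the moment, N m.
- r.current_opening(): opening from 0.0 (shut) to 1.0 (fully open).
Only numpy, scipy, OpenCV 4.12 (cv2) and the standard library are available. Lean on these libraries where they do the work, as an engineer would, in place of code of your own. Each camera call takes 0.05 s, during which the arm holds its last target. There are 200 camera calls.

## Working session

There is one attempt and no reset: what is moved stays moved. The work goes in short steps, each a Python script; the robot and the scene stay as the last script left them, time stands still between calls to the robot, and variables do not carry over. Pictures are saved under pics/ and viewed, about 8 in all and at most 12, crops included, and the job is handed in when it is done.

```bash
mkdir -p pics; cat > h.py <<'E'
import numpy as np, cv2
from cell import r, optics
from scipy.spatial.transform import Rotation as R
def snap(name,fn=None):
    p,q=r.current_tool_pos(),r.current_ee_rot()
    d=optics.get_image(name)
    if name=="wrist":
        T=np.eye(4);T[:3,:3]=R.from_quat(q).as_matrix();T[:3,3]=p
        W=T@np.array(d["mount"])
    else: W=np.linalg.inv(d["camera_from_world"])
    z=d["depth"]; v,u=np.mgrid[:z.shape[0],:z.shape[1]]
    P=np.stack([(u-d["cx"])/d["fx"]*z,(v-d["cy"])/d["fy"]*z,z],-1)@W[:3,:3].T+W[:3,3]
    P[z==0]=np.nan
    d["P"]=P; d["W"]=W
    if fn: cv2.imwrite("pics/"+fn,cv2.cvtColor(d["pixels"],cv2.COLOR_RGB2BGR))
    return d
E
python3 - <<'E'
from h import *
for n in("top","scene"):
    d=snap(n); np.savez(f"{n}.npz",P=d["P"],pix=d["pixels"],W=d["W"])
    print(n,d["W"].round(3).tolist(),d["fx"])
    im=cv2.resize(cv2.cvtColor(d["pixels"],cv2.COLOR_RGB2BGR),None,fx=1.5,fy=1.5,interpolation=cv2.INTER_CUBIC)
    cv2.imwrite(f"pics/{n}0.png",im)
print(r.current_t(),r.finger_overhang,r.current_ee_rot())
E
```

```text
top [[0.022, -0.994, 0.105, 0.378], [-1.0, -0.023, -0.016, -0.018], [0.018, -0.105, -0.994, 1.095], [0.0, 0.0, 0.0, 1.0]] 407.4624609970348
scene [[0.269, 0.797, -0.54, 1.191], [0.963, -0.217, 0.159, -0.229], [0.01, -0.563, -0.826, 1.112], [0.0, 0.0, 0.0, 1.0]] 459.44220036719713
0.1 0.022 [ 9.83231038e-01  1.82363514e-01 -5.13692051e-05 -5.22051851e-04]
```

View pics/top0.png

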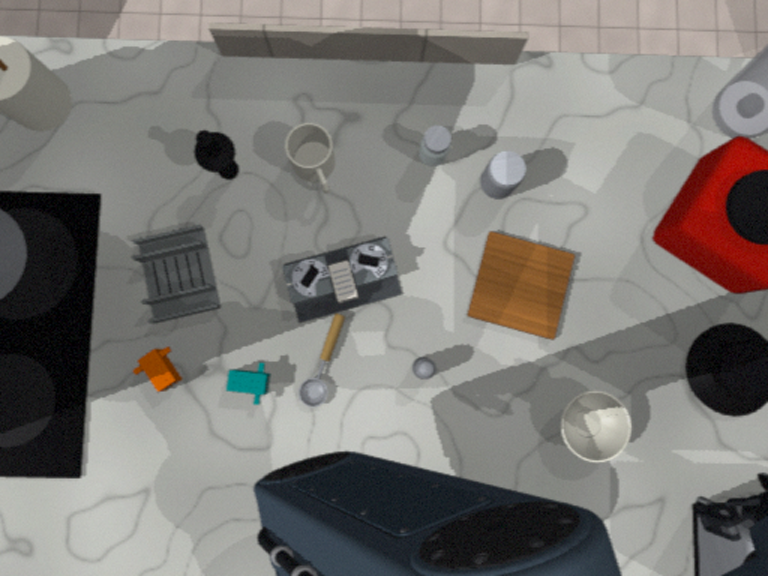

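View pics/scene0.png

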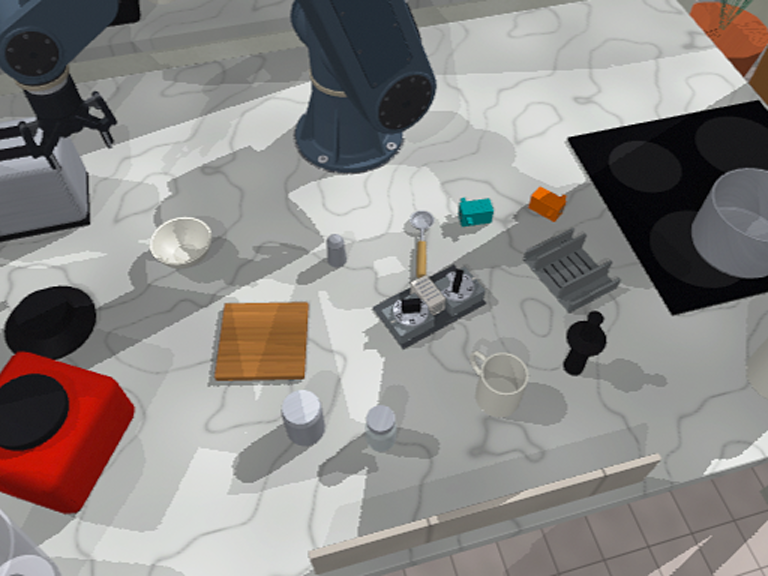

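The two pictures (2 of 12 viewed) show three blocks shaped like the cassette. In the top view they are the white one in the lock (343,280), the orange one (157,369) and the turquoise one (248,381). I choose the white one in the lock. The rack is at (177,273), on the +y side, and the board at (521,285), on the -y side. The spoon lies just in front of the lock at (330,355).

```bash
cat > m.py <<'E'
from h import *
def rect(P,box,zlo,zhi):
    x0,x1,y0,y1=box
    m=(P[...,2]>zlo)&(P[...,2]<zhi)&(P[...,0]>x0)&(P[...,0]<x1)&(P[...,1]>y0)&(P[...,1]<y1)
    q=P[m]
    (c,s,a)=cv2.minAreaRect((q[:,:2]*1000).astype(np.float32))
    return np.round(c,1),np.round(s,1),round(a,2),len(q),q[:,2].mean().round(4)
E
python3 - <<'E'
from m import *
d=np.load("top.npz");P=d["P"]
def at(u,v): return P[int(v/1.5),int(u/1.5)].round(3)
for n,uv in dict(lock=(342,278),rack=(177,273),board=(521,285),dl=(310,277),dr=(371,260),can=(505,170),jar=(435,145),shaker=(424,367),mug=(309,145),tamper=(214,150)).items(): print(n,at(*uv))
l=at(342,290);b=at(521,285);k=at(177,273)
B=lambda c,s:(c[0]-s,c[0]+s,c[1]-s,c[1]+s)
print("lock>15",rect(P,B(l,.13),.018,.1))
print("lock33-39",rect(P,B(l,.13),.031,.048))
print("board",rect(P,B(b,.12),.010,.025))
print("rack",rect(P,B(k,.11),.010,.1)); print("rack part",rect(P,B(k,.11),.038,.07))
# close wrist views
q0=R.from_quat(r.current_ee_rot()).as_euler('xyz');print(q0)
c=d=None
d=optics.get_image("wrist");print(np.array(d["mount"]).round(3).tolist(),d["fx"])
E
```

```text
lock [0.502 0.036 0.043]
rack [0.507 0.333 0.003]
board [ 0.499 -0.282  0.012]
dl [0.499 0.09  0.071]
dr [ 0.53  -0.013  0.07 ]
can [ 0.687 -0.236  0.088]
jar [ 0.73  -0.118  0.085]
shaker [ 0.353 -0.105  0.069]
mug [0.751 0.105 0.004]
tamper [0.691 0.243 0.138]
lock>15 (array([438.8,  16.8]), array([230.1, 191.9]), 16.84, 1964, np.float64(0.0412))
lock33-39 (array([440. ,  16.8]), array([227.5, 191.8]), 17.03, 1635, np.float64(0.0396))
board (array([ 500.7, -284.2]), array([160.3, 160.1]), 75.94, 3412, np.float64(0.014))
rack (array([505. , 328.6]), array([151.3, 121.3]), 14.69, 825, np.float64(0.0314))
rack part (array([505.1, 328.8]), array([ 85.3, 119.8]), 14.81, 276, np.float64(0.0458))
[-3.14054732e+00 -8.93908270e-05  3.66779487e-01]
[[-0.001, -0.949, -0.316, 0.082], [1.0, -0.001, 0.001, -0.001], [-0.001, -0.316, 0.949, -0.121], [0.0, 0.0, 0.0, 1.0]] 266.7939417957468
```

```bash
cat >> h.py <<'E'
def down(a): return (R.from_euler('z',a)*R.from_euler('x',np.pi)).as_quat()
E
python3 - <<'E'
from m import *
r.move_to([0.47,0.03,0.26],down(0.293)); print(r.current_q(),r.current_t())
d=snap("wrist"); np.savez("w1.npz",P=d["P"],pix=d["pixels"],W=d["W"])
cv2.imwrite("pics/w1.png",cv2.resize(cv2.cvtColor(d["pixels"],cv2.COLOR_RGB2BGR),None,fx=1.5,fy=1.5,interpolation=cv2.INTER_CUBIC))
E
```

```text
[-3.63347010e-02  1.98683490e-01  1.83932748e+00 -9.36202481e-05
  1.10352269e+00  1.24232093e+00] 2.325
```

View pics/w1.png

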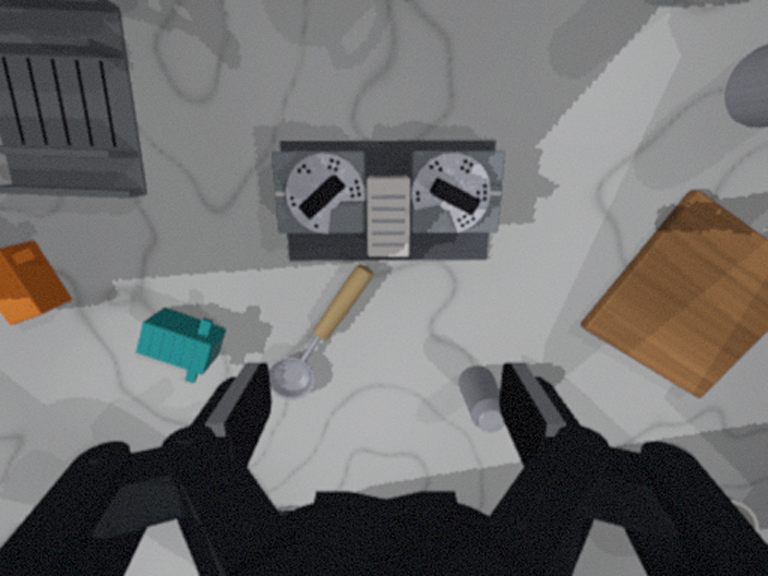

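Picture 3 shows the white cassette in the lock at (388,215), the left bar at (322,197) and the right bar at (455,195). Both disc gaps miss the cassette: the left gap faces lower right and the right gap lower left. Next I measure the angles.

```bash
python3 - <<'E'
from m import *
d=np.load("w1.npz");P=d["P"];pix=d["pix"]
def near(c,s):return (abs(P[...,0]-c[0])<s)&(abs(P[...,1]-c[1])<s)
res=[]
for n,c in(("L",(.499,.09)),("R",(.53,-.013))):
    for _ in range(2):
        q=P[near(c,.035)&(P[...,2]>.060)&(P[...,2]<.085)]
        rc,s,a=cv2.minAreaRect((q[:,:2]*1000).astype(np.float32)); c=np.array(rc)/1000
    w=np.linalg.svd(q[:,:2]-q[:,:2].mean(0))[2][0]
    print(n,rc,s,a,len(q),q[:,2].max(),"mean",q[:,:2].mean(0),"axis",np.degrees(np.arctan2(w[1],w[0])))
    res.append(np.array(rc)/1000)
v=res[0]-res[1];print(np.linalg.norm(v),"yaw",np.degrees(np.arctan2(-v[0],v[1])))
print("blk",rect(P,(.40,.64,-.07,.145),.030,.0385))
m=near((.5,.035),.1)&(P[...,2]>.02)&(P[...,2]<.052)
q=P[m];print("all",rect(P,(.43,.62,-.08,.15),.022,.09))
h=pix.astype(float);white=near((.49,.035),.045)&(P[...,2]>.039)&(P[...,2]<.050)
g=np.zeros(P.shape[:2],np.uint8);g[white]=1
n,lab,st,ce=cv2.connectedComponentsWithStats(g);i=lab[215*2//3,388*2//3]
print(i,st[i]);q=P[lab==i];print(cv2.minAreaRect((q[:,:2]*1000).astype(np.float32)),np.median(q[:,2]))
print(rect(P,(.38,.62,.2,.45),.038,.065))
x0,y0=170,80
cv2.imwrite("pics/c1.png",cv2.resize(cv2.cvtColor(pix[y0:y0+105,x0:x0+180],cv2.COLOR_RGB2BGR),None,fx=4.2,fy=4.2,interpolation=cv2.INTER_CUBIC))
E
```

```text
L (503.0282897949219, 91.92903900146484) (14.014595985412598, 35.53874969482422) 58.880985260009766 403 0.07454932503982009 mean [0.50367541 0.09148464] axis 147.68698827689786
R (532.9432373046875, -7.205833435058594) (36.13309860229492, 13.760509490966797) 80.9161148071289 404 0.07494305995097983 mean [ 0.53311781 -0.00620722] axis -99.8371643448357
0.10355011838485656 yaw 16.79171809875645
blk (array([517.4,  42.3]), array([ 67.5, 192.5]), 16.68, 2907, np.float64(0.0362))
all (array([508.9,  39.7]), array([ 85.3, 192.5]), 16.67, 8104, np.float64(0.044))
2 [ 244  119   29   52 1464]
((498.8445129394531, 36.835487365722656), (64.86911010742188, 35.20677185058594), 17.582717895507812) 0.04443994469809473
(array([511.6, 314.1]), array([84.2, 86.7]), 14.6, 932, np.float64(0.047))
```

View pics/c1.png

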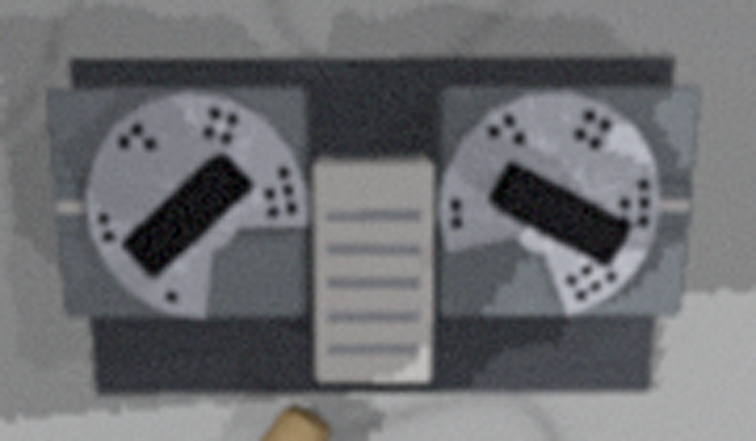

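Picture 4 confirms the choice and the readings: the left dial is between 2 and 3 (about 1.24 rad) and the right dial is at 5 (about 3.21 rad). The measurements agree. The dials are 103.6 mm apart (104 expected), the yaw is 16.7°, the lock origin is (0.4988, 0.0366) and the cassette centre is (0.4988, 0.0368). Next I turn the dials.

```bash
python3 - <<'E'
from m import *
D=np.radians;Y=D(16.7)
r.set_gripper(0.45,40); print(r.finger_overhang,r.current_opening())
for c,a in (((.5030,.0919),D(-31.7)),((.5330,-.0068),D(80.5))):
    c=list(c)
    assert r.inverse_kinematics(c+[.073],down(a)) is not None
    r.move_to(c+[.13],down(a)); r.move_linear(c+[.073]); r.set_gripper(0,40)
    print("closed",r.current_opening(),r.current_t(),r.current_contact_force())
    r.move_to(c+[.073],down(Y)); print(r.current_torque(),r.current_contact_force())
    r.set_gripper(0.45); r.move_linear(c+[.13],vel=.2)
r.move_to([0.455,0.024,0.24],down(Y)); r.set_gripper(1.0)
print(r.finger_overhang,r.current_t())
d=snap("wrist");P=d["P"]; np.savez("w2.npz",P=P,pix=d["pixels"],W=d["W"])
cv2.imwrite("pics/w2.png",cv2.resize(cv2.cvtColor(d["pixels"][60:200,150:370],cv2.COLOR_RGB2BGR),None,fx=3,fy=3,interpolation=cv2.INTER_CUBIC))
E
```

```text
0.022 0.44722776414824555
closed 0.15386707088558596 4.6917 [ -5.10062976 -10.82143442  11.39162199]
[-0.79457993  0.87385906  0.06638435] [-4.98175919 -6.00860084 10.8571419 ]
closed 0.15118080203383746 8.3667 [-5.17202881  0.70700456  9.10145415]
[-1.39005933 -0.2085055  -0.02158092] [ 2.06836671 -7.84242232  0.85648303]
0.022 11.3333
```

View pics/w2.png

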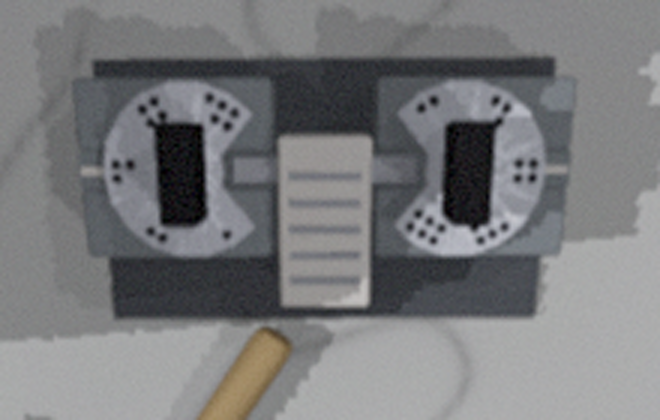

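Picture 5 shows the left dial at 3 dots and the right dial at 4. Both gaps face the cassette and the lugs lie free. Next I measure the rack, then grip the ends and lift.

```bash
python3 - <<'E'
from m import *
D=np.radians;Y=D(16.7)
r.move_to([0.45,0.30,0.25],down(D(14.7)))
d=snap("wrist");P=d["P"];np.savez("w3.npz",P=P,pix=d["pixels"],W=d["W"])
cv2.imwrite("pics/w3.png",cv2.cvtColor(d["pixels"],cv2.COLOR_RGB2BGR))
B=(.40,.62,.22,.44)
print("all",rect(P,B,.012,.07));print("part",rect(P,B,.040,.06))
m=(P[...,2]>.044)&(P[...,2]<.056)&(P[...,0]>B[0])&(P[...,0]<B[1])&(P[...,1]>B[2])&(P[...,1]<B[3])
q=P[m]; 
for yaw in D(np.array([14.3,14.7,15.1])):
    e=np.array([np.cos(yaw),np.sin(yaw)]);f=np.array([-e[1],e[0]])
    s=(q[:,:2]-[.505,.3287])@e*1000; t=(q[:,:2]-[.505,.3287])@f*1000
    for g in(s<0,s>0):
        print(round(np.degrees(yaw),1),np.percentile(s[g],[1,25,50,75,99]).round(1),"slope",np.polyfit(t[g],s[g],1).round(4),np.percentile(t[g],[1,99]).round(1),q[g][:,2].mean())
# pick
c=[.4988,.0367]; a=Y+np.pi/2
r.move_to(c+[.12],down(a)); print(r.current_t(),r.current_opening())
r.move_linear(c+[.037]); print("F",r.current_contact_force(),r.current_tool_pos())
r.set_gripper(0,60); print("op",r.current_opening(),r.current_contact_force())
r.move_linear(c+[.050],vel=.05); print("F",r.current_contact_force(),r.current_opening())
r.move_linear(c+[.14],vel=.12); print("F",r.current_contact_force(),r.current_opening(),r.current_t())
d=snap("scene"); cv2.imwrite("pics/s2.png",cv2.cvtColor(d["pixels"],cv2.COLOR_RGB2BGR))
E
```

```text
all (array([506.6, 331.7]), array([149.1, 119.6]), 14.56, 3135, np.float64(0.0349))
part (array([506.4, 331.6]), array([ 83. , 119.4]), 14.64, 1215, np.float64(0.0478))
14.3 [-39.5 -38.  -36.5 -34.5 -33.4] slope [-5.40000e-03 -3.64117e+01] [-56.3  59.7] 0.047974198904029194
14.3 [38.  39.3 41.  42.4 43.7] slope [-5.40000e-03  4.08583e+01] [-55.8  60.8] 0.04806186491467028
14.7 [-39.3 -37.9 -36.6 -34.4 -33.5] slope [ 1.50000e-03 -3.64111e+01] [-56.   59.9] 0.047974198904029194
14.7 [38.2 39.3 41.2 42.4 43.5] slope [1.60000e-03 4.08578e+01] [-56.   60.5] 0.04806186491467028
15.1 [-39.6 -38.  -36.4 -34.7 -33.2] slope [ 8.50000e-03 -3.64124e+01] [-55.8  60.2] 0.047974198904029194
15.1 [37.9 39.3 40.9 42.4 43.9] slope [8.60000e-03 4.08592e+01] [-56.3  60.2] 0.04806186491467028
14.3417 1.0008987826915277
F [0.11432733 0.07068128 0.51210358] [0.49919147 0.03678233 0.03754569]
op 0.7595454793105213 [-2.45047839 -0.69685832  8.14665602]
F [-0.25959476 -0.53063426 -2.3836677 ] 0.7620756909650197
F [-0.68067269  0.45488534 -2.79872662] 0.7582711775096006 16.6917
```

View pics/s2.png

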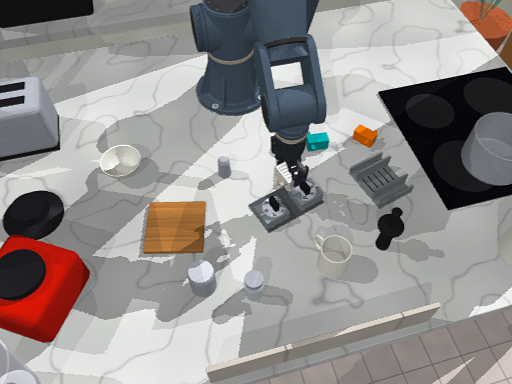

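Picture 6 shows the cassette held above the lock at (285,175), with about 2.8 N of weight on the wrist. Next I set it on the board with a force-guarded descent.

```bash
python3 - <<'E'
from m import *
D=np.radians;Y=D(16.7); b=[.5,-.284]; a=Y+np.pi/2
r.move_linear(b+[.14],vel=.25); r.move_linear(b+[.055],vel=.15); r.sleep(.1)
f0=r.current_contact_force()[2]; z=.051
print(f0,r.current_tool_pos())
while z>.043:
    r.move_linear(b+[z],vel=.03); f=r.current_contact_force()[2]
    if f-f0>4: break
    z-=.0008
print("contact",z,f,r.current_tool_pos(),r.current_t())
r.set_gripper(1.0); print(r.current_contact_force())
r.move_linear(b+[.13],vel=.2)
c=[b[0]-.055,b[1]-.015]
r.move_to(c+[.20],down(Y)); print(r.current_t())
d=snap("wrist");P=d["P"];np.savez("w4.npz",P=P,pix=d["pixels"],W=d["W"])
cv2.imwrite("pics/w4.png",cv2.cvtColor(d["pixels"],cv2.COLOR_RGB2BGR))
B=(.42,.58,-.36,-.21)
print("top",rect(P,B,.050,.062)); 
print("allz",rect(P,B,.035,.062))
E
```

```text
-2.826110652852864 [ 0.50061048 -0.28429618  0.0561811 ]
contact 0.04859999999999999 8.203972878245132 [ 0.50001364 -0.28400962  0.04931863] 20.025
[-0.36556273 -0.18784166 -0.27466104]
22.2583
top (array([ 501.1, -283.7]), array([64.7, 36. ]), 16.75, 2539, np.float64(0.0554))
allz (array([ 501.1, -283.7]), array([64.7, 71.8]), 16.75, 2931, np.float64(0.0543))
```

View pics/w4.png

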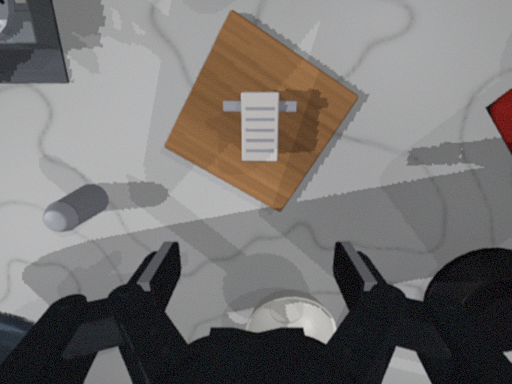

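Picture 7 shows the cassette upright on the board at (260,127), released, with its lugs towards +x. Its measured pose (0.5011, -0.2837, 16.75°) is within about 1 mm of where I commanded it. Next I regrip across its sides at x = -9 mm and hover over the bay.

```bash
cat > rel.py <<'E'
from m import *
D=np.radians; YR=D(14.6); e=np.array([np.cos(YR),np.sin(YR)]);f=np.array([-e[1],e[0]])
def look(tag):
    p=np.array(r.current_tool_pos()); cc=p[:2]+.009*e
    d=snap("wrist");P=d["P"];np.savez(tag+".npz",P=P,pix=d["pixels"],W=d["W"])
    cv2.imwrite(f"pics/{tag}.png",cv2.cvtColor(d["pixels"],cv2.COLOR_RGB2BGR))
    s=((P[...,:2]-cc)@e)*1000;t=((P[...,:2]-cc)@f)*1000;z=P[...,2]*1000
    top=p[2]*1000-33+40
    k=(abs(z-top)<4)&(abs(t)<14)&(s>5)&(s<45); print("cassette far end",np.percentile(s[k],[90,98,99.5]).round(1),k.sum(),"z",np.median(z[k]),top)
    k=(abs(z-top)<4)&(abs(t)<30)&(s>-5)&(s<12); print("cass t",np.percentile(t[k],[1,99]).round(1),k.sum())
    k=(abs(z-48)<4)&(abs(t)<45)&(abs(t)>20)&(s>25)&(s<60); print("far part",np.percentile(s[k],[1,5,50,95,99]).round(1),k.sum(),"fit",np.polyfit(t[k],s[k],1).round(4) if k.sum()>20 else 0)
    k=(abs(z-48)<4)&(abs(t)<60)&(s<-25)&(s>-60); print("near part",np.percentile(s[k],[1,5,50,95,99]).round(1) if k.sum() else 0,k.sum())
    k=(abs(z-48)<4)&(abs(t)<90)&(s>25)&(s<60); print("far t",np.percentile(t[k],[1,99]).round(1))
E
python3 - <<'E'
from rel import *
Y=D(16.7);g=np.array([.5002,-.2839])-.009*np.array([np.cos(Y),np.sin(Y)]); g=g.tolist()
r.set_gripper(.75); r.move_to(g+[.12],down(Y)); r.move_linear(g+[.048],vel=.12); print("F",r.current_contact_force())
r.set_gripper(0,60); print("op",r.current_opening(),r.current_contact_force(),r.current_tool_pos())
r.move_linear(g+[.07],vel=.06); r.move_linear(g+[.155],vel=.2); print("held",r.current_opening(),r.current_contact_force())
c=np.array([.5054,.3305])-.009*e
mid=(np.array(g)+c)/2
r.move_to(c.tolist()+[.155],down(YR)); r.move_linear(c.tolist()+[.095],vel=.12); r.sleep(.2)
print(r.current_tool_pos(),c,r.current_opening(),r.current_t())
look("w5")
E
```

```text
F [ 0.65305842 -0.36172128  0.09347322]
op 0.409683208390372 [-1.37681006  1.39481104  5.72104012] [ 0.49207959 -0.28683679  0.04903849]
held 0.41228070698192754 [-0.67011121  1.01451364 -3.63805979]
[0.49706914 0.32845363 0.0958458 ] [0.49669062 0.32823138] 0.4087671537844076 28.375
cassette far end [31.6 33.2 33.5] 3370 z 102.17309541769984 102.8457963365706
cass t [-28.6  28.5] 2606
far part [37.4 37.6 40.6 43.  43.2] 780 fit [9.00000e-04 4.04835e+01]
near part [-40.1 -39.7 -36.  -34.6 -34.3] 343
far t [-57.6  59.2]
```

View pics/w5.png

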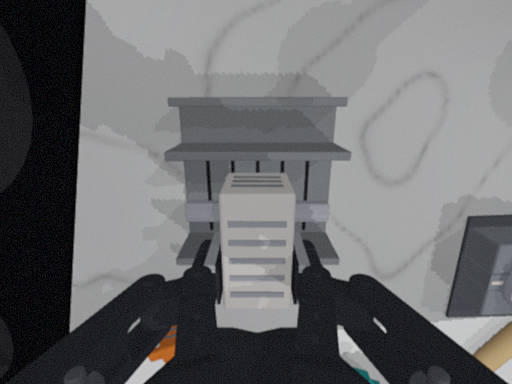

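Picture 8 shows the cassette over the bay at (257,230), parallel to the partitions. The far partition is at row 150 and the near one at row 248. Both partitions put the bay centre about 1.4 mm further along rack x, so I correct for that and lower with force checks.

```bash
python3 - <<'E'
from rel import *
c=(np.array([.5054,.3305])-.009*e+.0014*e+.0006*f).tolist()
r.move_linear(c+[.093],vel=.05); r.sleep(.1); F0=np.array(r.current_contact_force()); print(F0)
z=.090; st=None
while z>.034:
    r.move_linear(c+[z],vel=.06); F=np.array(r.current_contact_force())-F0
    if F[2]>4 or np.hypot(*F[:2])>8: break
    z-=.008 if z>.052 else .0008
print("stop",z,F.round(1),r.current_tool_pos(),r.current_opening(),r.current_t())
look("w6")
E
```

```text
[-0.30619167  0.86764439 -2.95497971]
stop 0.03959999999999995 [-3.2 -2.6  8.2] [0.49795684 0.32922287 0.04007647] 0.4120707035543451 33.6917
cassette far end [40.3 42.  42.2] 4310 z 46.58564967869104 47.07647213889313
cass t [-28.3  28.5] 2606
far part [36.5 36.8 39.9 42.1 42.3] 1642 fit [-2.0000e-04  3.9746e+01]
near part [-41.4 -40.7 -35.9 -25.9 -25.3] 1838
far t [-57.7  57.9]
```

The contact height is 0.0401 m at the TCP, which matches the bay floor (6 mm + 34 mm). I release, retreat and check.

```bash
python3 - <<'E'
from rel import *
p=r.current_tool_pos()
r.set_gripper(.7); print(r.current_contact_force())
r.move_linear([p[0],p[1],.13],vel=.12)
c=np.array(p[:2])-.055*e
r.move_to(c.tolist()+[.22],down(YR)); r.sleep(.2); print(r.current_t(),r.current_contact_force())
d=snap("wrist");P=d["P"]; cv2.imwrite("pics/w7.png",cv2.resize(cv2.cvtColor(d["pixels"][20:260,100:420],cv2.COLOR_RGB2BGR),None,fx=2,fy=2))
o=np.array([.5068,.3308]); s=((P[...,:2]-o)@e)*1000;t=((P[...,:2]-o)@f)*1000;z=P[...,2]*1000
k=(abs(z-46)<6)&(abs(t)<16)&(abs(s)<30);q=P[k];A=np.c_[s[k],t[k],np.ones(k.sum())]
print("top plane tilt",np.linalg.lstsq(A,z[k],rcond=None)[0].round(4),k.sum())
top=snap("top");T=top["P"];B=(.2,.9,-.6,.6)
T0=np.load("top.npz")["P"]
b=cv2.cvtColor(top["pixels"],cv2.COLOR_RGB2BGR);cv2.imwrite("pics/top2.png",cv2.resize(b,None,fx=1.5,fy=1.5))
E
```

```text
[ 0.51513702  0.59199503 -0.30919182]
35.7 [-0.52868485 -1.01029533  0.19837721]
top plane tilt [0.00000e+00 5.90000e-03 4.65279e+01] 1765
```

View pics/w7.png

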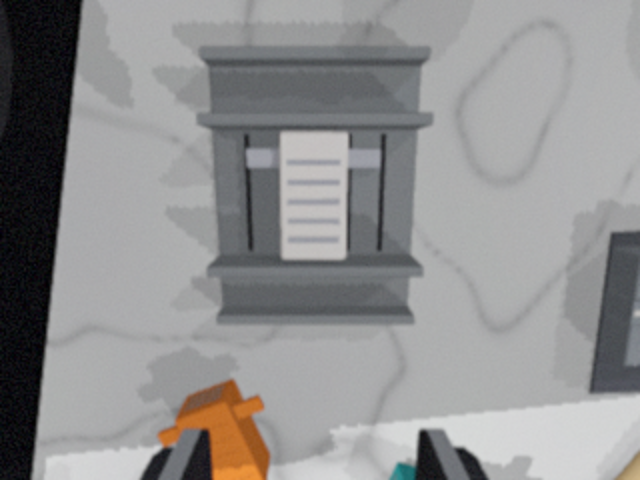

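View pics/top2.png

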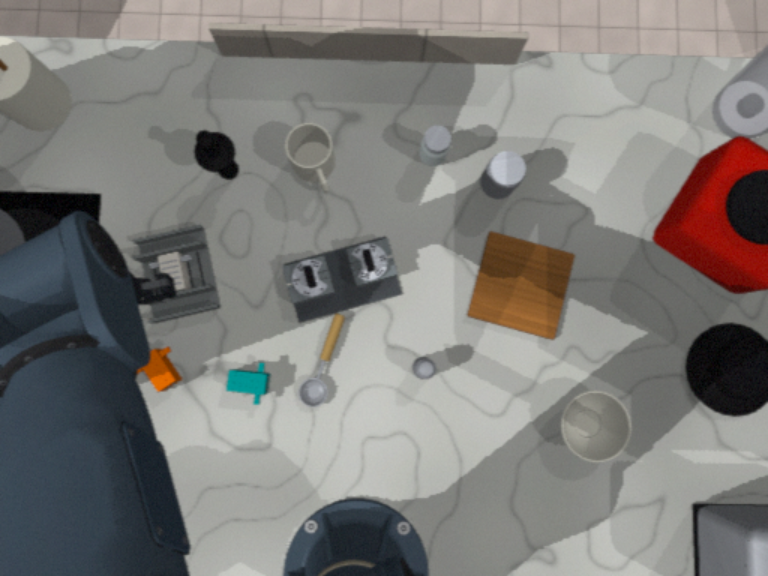

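Pictures 9 and 10 show the cassette upright and level in the middle bay, at (314,195) in the wrist crop. It sits between the partitions and the gripper is clear. In the top view the other things are where they were, and both dials are on their code.

```bash
python3 -c "
from h import *
r.hand_in(); print(r.current_t())"
```

```text
the job is handed in; nothing more can be done
the job is handed in; nothing more can be done
```

The job is done and handed in at about 36 s of robot time, against the 66 s limit.

- **Dials:** I turned the left dial to 3 dots and the right to 4. A picture showed both gaps facing the cassette and the lugs free.
- **Board:** I lifted the cassette by its ends, stood it upright on the cutting board and let go. A picture confirmed it was standing there released.
- **Rack:** I took it again across its sides and lowered it into the middle bay until it touched at the floor height, then let go and backed off. The last picture shows it upright and square in the bay. Its top is level to within 0.4° at 46.5 mm, where 46 mm is expected.
- **Other things:** in the top view they look unmoved by eye.

Two checks disagreed. The top and wrist cameras put the rack 2 to 3 mm apart. Hovering over the bay showed my target was still 1.4 mm off, so I corrected it before lowering. The automatic measurement of the cassette's end gap, once it was down, mixed it up with the partition, so I judged the final fit from the picture and the contact height.

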